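Reset the tripped jar warmer with its key

TASK

The jar warmer has tripped and has to be re-armed with its key switch, which only works with the lid properly shut. Press the lid fully down until the catch takes it and it stays shut; then take the red-headed key from the wooden key block, push it all the way into the key switch past the sticky pins, turn it a quarter turn clockwise (seen from above) against the return spring, and finish while still gripping the key and holding it turned. Leave the blue-headed key in its slot and do not knock over the glass or the candle.

Things in the scene. Friction and masses are not known exactly. Their poses are not given: they have to be found in the camera images.
- warmer: Jar warmer, a grey box 230 x 320 mm fixed to the table; origin under its centre, x to its back, y to its left, z up. Its left part is covered by an aluminium lid, 120 mm high when shut. Its right part is a black control deck 100 mm wide, 106 mm high, with the key switch (red ring), lamps and rocker 8 mm high 67 mm behind the keyhole and a dial 15 mm high 120 mm behind it.
- lid_front (a point): Where to press the lid down: on its top face, mid-width, 30 mm behind its front edge, which has a black pull lip. Axes move with the lid: x toward the hinge at the back, y left, z out of the lid. It is 122 mm above the table when shut and 19 mm higher for each 0.1 rad of lid angle. About 5 to 12 N push the lid past its catch.
- lid (a joint): Angle of the warmer's lid about the hinge along its back edge, rad: 0 = fully shut, larger = more open. It starts ajar at 0.08 to 0.14, resting on its springy gasket, and springs up again unless pressed right down to 0, where a roller catch keeps it shut.
- keyhole (a point): Centre of the key switch's mouth, in the brass plug face, 112 mm above the table; a steel bezel 28 mm across is flush with it, 6 mm above the deck. z up; x along the keyway at rest, y across; fixed, does not turn with the plug. Keyway 13.6 x 4.2 mm, mouth chamfered 1.3 mm, deeper than the key. Sticky sprung pins inside resist with up to about 15 N. The lid's side is 52 mm off along +y.
- switch_plug (a joint): Turn of the lock plug, rad: 0 = rest, growing clockwise seen from above to a stop at 1.57 (red mark). A spring turns it back (0.02 to 0.07 N m), so it has to be held. It lags the key by 0.12 to 0.2 rad (play). A ward blocks turning (0.2 N m and more) unless the key is within about 2 mm of fully home.
- red_key_grip (a point): Centre of the red head of the warmer's key: the place to grip. z up along the key, x across head and blade, y through the thickness. Head 28 (x) x 10 (y) x 40 (z) mm: grip across y, fingers on the flat faces. 26 mm below is the underside of a 10 mm round collar, which rests on the plug face when fully home. Blade 12 x 2.8 mm, tapered tip 64 mm below this point. Works either way round. 30 g.
- blue_key_grip (a point): Centre of the blue head of another key of the same shape and axes, in the block's other slot. It stays there. Which of the two slots holds which key varies.
- key_block: Wooden block 34 (x) x 124 (y) x 50 mm on a plinth 58 x 148 x 10 mm, fixed; origin under its centre, z up. Two slots 60 mm apart along y hold the two keys upright, blades down, 38 mm deep, blade width along the block's y, collars on the block's top (50 mm above the table).
- votive_glass: Empty clear glass, 65 mm wide and 66 mm tall, standing at the left of the warmer; origin at the centre of its underside, z up.
- candle_jar: Poured candle in a straight glass, 68 mm wide and 78 mm tall, standing at the left of the warmer; origin at the centre of its underside, z up.
Not all that is in view belongs to the job. What is shaped like the candle_jar but green is not meant.

How it is judged:
By the outcome, as a careful person would: the job done as asked, in the order asked, and still so for the second after the job is handed in, while the arm keeps its last pose, push and grip.
It also fails if it takes over 61 s, if anything falls off the work surface, if the arm or the gripper's body presses on something with over 40 N, if the wrist force passes 120 N, or if a joint passes its speed limit or range.

ROBOT

A 6-joint arm with a two-finger parallel gripper is mounted at the origin on a cart in front of the work surface, level with it; the furniture and walls round the work are solid. World frame = base frame: x ahead of the robot, y to its left, z up, the work surface at z = 0. Lengths are in mm, angles in degrees, forces in N, time in s.
With the tool pointing down it reaches from about 300 to 875 mm from the base axis. Payload 4.2 kg.
Tool frame: the origin (TCP) lies at the very end of the fingers, on their centre line; the grasp point (between the pads) lies 19 mm behind it; z points along the fingers, y is the direction in which the jaws open and shut (so a half turn about z gives the same grasp; the last joint's range is limited). The gripper opens to 85 mm and grips with 20 to 120 N. Pads are 22 mm wide; open, the fingers measure 114 mm over their backs; the gripper's body (76 mm by 85 mm) begins 54 mm behind the grasp point. The pads swing forward as they close: fully open they stand 13 mm farther back than shut.
Start: joints at [73.682, 18.312, 89.639, -0, 72.044, -1.146], TCP at [150.488, 554.973, 231.338] pointing down, gripper open.
Joint ranges: [-177.97, 177.97], [-48.28, 115.42], [12.27, 149.76], [-77.06, 257.06], [2.81, 150.46], [-146.56, 146.56]. Speed limits (degrees/s): [147.25, 147.25, 180, 180, 180, 180].

INTERFACE

Orientations are given as [roll, pitch, yaw] about the fixed x, y, z axes, in that order (R = Rz(yaw) Ry(pitch) Rx(roll)).
In Python, from cell import ctrl gives the robot as it stands. The module is installed in compiled form; this text tells all that it offers.
- The arm moves only by the tool send_rows, never from a script. Its argument "rows" is a list of rows, each an object of numbers: "claw": the finger opening in m, from 0 to 0.0854; "dx", "dy", "dz": the shift along the tool's x, y, z in m; "yaw": the turn about the tool's z in degrees. In form: [{"claw": .., "dx": .., "dy": .., "dz": .., "yaw": ..}, ...]. A call has 1 to 5 rows; each row is the pose to reach, as a shift and turn from the pose measured when the call began, along the tool's axes at that moment; what a row does not reach only later rows make up. A row lasts 1/10 s, in which the tool goes at most 50 mm and 8.59 degrees, less where a joint would pass 70% of its speed; a pose out of reach is approached as far as the arm can. A call with a gripper value outside its range is refused whole. The fingers move at their own pace and stop on an object; "grip_force" is the grip in N (left out, the last holds). Time passes only in rows, so rows that repeat a pose let the fingers close. It gives the time, the measured TCP pose, the force and the opening at its end, in the units of the state.
- ctrl.state(): the state, without advancing time (a new reading comes with each control period).
- ctrl.snapshot(name): name is "scene" or "top"; returns a dict with "color" (420x560x3 uint8, red, green, blue), "camera_matrix" (3x3 intrinsics, pixels), "eye" and "attitude" of the camera in the world. Camera axes: x right, y down, z forward; pixel columns grow to the right and rows downward; lengths in mm; the calibration is good to about 2 mm. A picture is of the moment at which its call begins. There is no depth.
- ctrl.close_job(): hands the job in, once; it reports no verdict.
The state is a dict: "time": time; "q": joint angles; "joint_velocities": joint speeds; "effort": joint torques, N m; "tool_pos": TCP position; "tool_rot": TCP orientation; "ft_force": force on the tool from outside, world axes, zero at the start; "moment": the same for the moment, N m; "grip_width": finger opening in mm.
Only numpy, scipy, OpenCV 4.12 (cv2) and the standard library are available. Lean on these libraries where they do the work, as an engineer would, in place of code of your own. Each camera call takes 0.05 s, during which the arm holds its last target.

## Working session

There is one attempt and no reset: what is moved stays moved. The work goes in short steps, Python scripts to look and compute and a tool call to move; the robot and the scene stay as the last step left them, time stands still between calls to the robot, and variables do not carry over. Pictures are saved under pics/ and viewed, and the job is handed in when it is done.

Besides the shell and the picture viewer there is one more tool, called after "Call:" as a command line: name --argument value ..., lists and objects as JSON in quotes. send_rows: Moves the arm, as the interface text tells. Its arguments: {"type":"object","properties":{"rows":{"type":"array"},"grip_force":{"type":"number"}},"required":["rows"]}

```bash
mkdir -p pics
cat > h.py <<'E'
import numpy as np, cv2
from cell import ctrl
def snap(n,tag):
    s=ctrl.snapshot(n); cv2.imwrite(f'pics/{tag}.png',s['color'][:,:,::-1]); np.savez(f'pics/{tag}.npz',**{k:np.array(v) for k,v in s.items()}); return s
E
python3 - <<'E'
from h import *
print(ctrl.state())
for n in('scene','top'):
    s=snap(n,n+'0'); print(n,s['camera_matrix'],s['eye'],s['attitude'])
E
```

```text
{'time': 0.0, 'q': array([ 7.36801543e+01,  1.83515705e+01,  8.97068095e+01, -1.16870730e-03,
        7.20440934e+01, -1.14631260e+00]), 'joint_velocities': array([-0.07625865, -0.00926997, -0.06754773,  0.01962395, -0.12840487,
        0.1909679 ]), 'effort': array([-1.02703252e-03, -4.15512514e+01, -2.34167129e+01, -2.63473817e-05,
        8.10365978e-03, -6.31256924e-06]), 'tool_pos': array([150.37646455, 554.49038378, 230.48023418]), 'tool_rot': array([-1.79897525e+02, -9.39124876e-04,  1.64826827e+02]), 'ft_force': array([-0.03645151, -0.29991559, -0.02801548]), 'moment': array([-0.01081118, -0.06515907,  0.03175972]), 'grip_width': 85.46786947369547}
scene [[404.95725089   0.         281.91245874]
 [  0.         404.95725089 210.43509364]
 [  0.           0.           1.        ]] [ -79.09626689 -466.7317582   656.46699236] [-123.73073633    0.4656609   -50.67687179]
top [[514.02716257   0.         282.43512799]
 [  0.         514.02716257 212.6526623 ]
 [  0.           0.           1.        ]] [ -61.08004352 -169.77716277 1501.17153325] [-1.54144837e+02 -6.25136615e-02 -6.75432644e+01]
```

View pics/scene0.png

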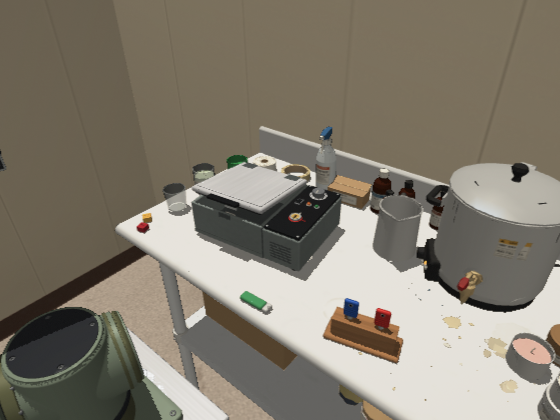

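View pics/top0.png

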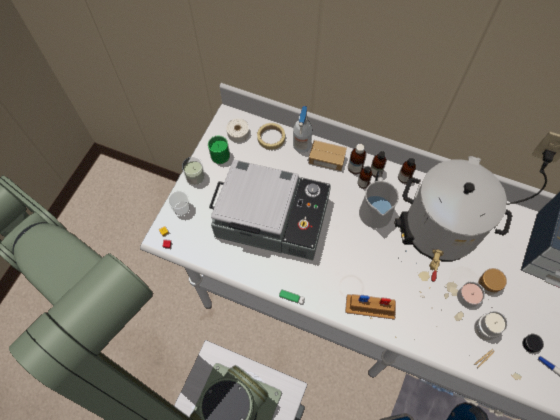

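```bash
cat >> h.py <<'E'
from scipy.spatial.transform import Rotation as Ro
def cam(tag):
    d=np.load(f'pics/{tag}.npz'); return d['camera_matrix'],d['eye'],Ro.from_euler('xyz',d['attitude'],degrees=True).as_matrix()
def proj(tag,P):
    K,e,R=cam(tag); p=(np.atleast_2d(P)-e)@R@K.T; return p[:,:2]/p[:,2:]
def ray(tag,uv):
    K,e,R=cam(tag); return e,R@np.linalg.solve(K,[*uv,1])
def atz(tag,uv,z):
    e,d=ray(tag,uv); return e+d*(z-e[2])/d[2]
def tri(t1,u1,t2,u2):
    e1,d1=ray(t1,u1);e2,d2=ray(t2,u2)
    d1/=np.linalg.norm(d1);d2/=np.linalg.norm(d2)
    s=np.linalg.lstsq(np.c_[d1,-d2],e2-e1,rcond=None)[0]
    a=e1+d1*s[0];b=e2+d2*s[1]; return (a+b)/2,np.linalg.norm(a-b)
def crop(tag,x0,y0,x1,y1,f):
    im=cv2.imread(f'pics/{tag}.png')[y0:y1,x0:x1]
    return cv2.resize(im,None,fx=f,fy=f,interpolation=cv2.INTER_CUBIC)
E
python3 - <<'E'
from h import *
print(proj('top0',[[0,0,0],[150,555,231],[500,0,0]]),proj('scene0',[[500,0,0],[150,555,231]]))
for n,uv in (('key block',(370,306)),('switch',(304,225))): print(n,atz('top0',uv,60 if n[0]=='k' else 112))
print(tri('top0',(304,225),'scene0',(295,216)))
cv2.imwrite('pics/c1.png',crop('top0',200,150,340,260,5.5))
cv2.imwrite('pics/c2.png',crop('scene0',185,155,345,270,5))
cv2.imwrite('pics/c3.png',np.hstack([crop('scene0',320,290,410,365,4),crop('top0',335,285,405,325,5)[:300][:, :350] if 0 else cv2.resize(crop('top0',335,280,405,330,5),(420,300))]))
E
```

```text
[[232.92137962 412.39221094]
 [ 57.27723884 261.8155654 ]
 [300.29671097 254.18054194]] [[286.54603638 265.1839544 ]
 [  0.97029725 166.76598987]]
key block [ 406.31850261 -249.66223048   60.        ]
switch [548.49333682  11.26364144 112.        ]
(array([546.74592717,  11.15099707, 115.13820274]), np.float64(0.9214920570551646))
```

View pics/c1.png

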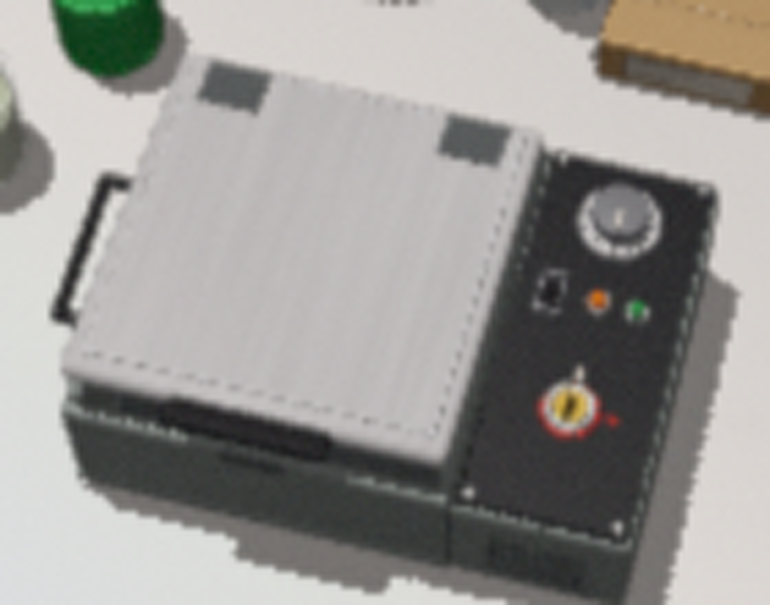

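View pics/c2.png

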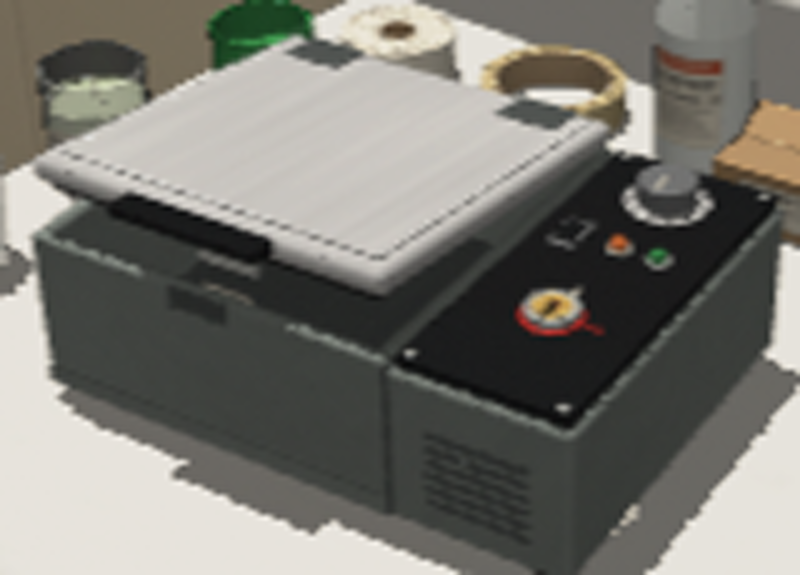

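View pics/c3.png

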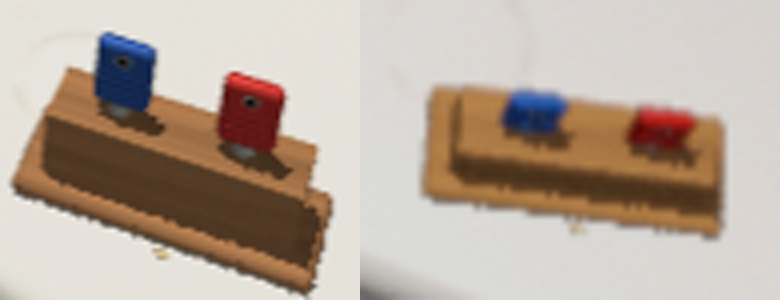

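Run:
```python
from h import *
from scipy.optimize import least_squares
c1=lambda u,v:(200+(u+.5)/5.5-.5,150+(v+.5)/5.5-.5); c2=lambda u,v:(185+(u+.5)/5-.5,155+(v+.5)/5-.5)
obs=[('scene0',c2(575,430),(-115,-160,106)),('scene0',c2(390,363),(-115,-60,106)),('scene0',c2(778,203),(115,-160,106)),('scene0',c2(570,572),(-115,-160,0)),('scene0',c2(53,380),(-115,160,0)),
('top0',c1(632,545),(-115,-160,106)),('top0',c1(717,190),(115,-160,106)),('top0',c1(449,505),(-115,-60,106))]
def res(p):
    c,s=np.cos(p[2]),np.sin(p[2]);R=np.array([[c,-s,0],[s,c,0],[0,0,1]])
    return np.concatenate([(proj(t,R@np.array(l)+[p[0],p[1],0])[0]-uv) for t,uv,l in obs])
r=least_squares(res,[580,120,0]);print('warmer',r.x[:2],np.degrees(r.x[2]),r.fun.round(1))
p=r.x;c,s=np.cos(p[2]),np.sin(p[2]);R=np.array([[c,-s],[s,c]])
def loc(P):return R.T@(np.array(P)[:2]-p[:2])
def hsv(tag):return cv2.cvtColor(cv2.imread(f'pics/{tag}.png'),cv2.COLOR_BGR2HSV).astype(int)
def cent(tag,box,f):
    x0,y0,x1,y1=box;h=hsv(tag)[y0:y1,x0:x1];m=f(h[...,0],h[...,1],h[...,2]);v,u=np.nonzero(m);return (u.mean()+x0,v.mean()+y0),m.sum()
red=lambda h,s,v:((h<8)|(h>172))&(s>140)&(v>60); blue=lambda h,s,v:(h>100)&(h<130)&(s>120)&(v>60)
brass=lambda h,s,v:(h>14)&(h<35)&(s>70)&(v>90)
out={}
for n,f,bt,bs,z in(('red',red,(375,290,395,312),(370,305,395,332),76),('blue',blue,(350,290,375,312),(340,295,365,322),76),('plug',brass,(296,216,312,232),(286,208,304,226),112)):
    a=cent('top0',bt,f);b=cent('scene0',bs,f);print(n,a,b);t=tri('top0',a[0],'scene0',b[0])
    print('  tri',t, 'z-fix',atz('top0',a[0],z)[:2],atz('scene0',b[0],z)[:2])
    if n=='plug':print('local',loc(t[0]))
# dial
a=c1(620,224);b=c2(668,203);print('dial',tri('top0',a,'scene0',b),loc(tri('top0',a,'scene0',b)[0]))
# lid front top corners
fl=tri('top0',c1(68,372),'scene0',c2(42,165));fr=tri('top0',c1(440,455),'scene0',c2(385,285));print('lid',fl,fr,loc(fl[0]),loc(fr[0]))
```

```text
warmer [583.3190045  131.87944029] 7.94658888532599 [-0.6 -1.6 -1.1 -1.8  2.  -2.6 -0.3  5.6 -0.   2.3 -0.6  0.   0.6 -2.1
 -0.5 -0.7]
red ((np.float64(384.6981132075472), np.float64(301.20754716981133)), np.int64(53)) ((np.float64(382.08583690987126), np.float64(317.86695278969955)), np.int64(233))
  tri (array([ 429.97454471, -282.68342354,   76.32967816]), np.float64(0.8573315233308599)) z-fix [ 430.37434707 -283.05012562] [ 429.91807445 -282.28255123]
blue ((np.float64(363.7111111111111), np.float64(298.2)), np.int64(45)) ((np.float64(350.79802955665025), np.float64(307.679802955665)), np.int64(203))
  tri (array([ 415.58348908, -224.75434977,   76.01993077]), np.float64(0.8911346579434889)) z-fix [ 415.91239126 -225.083385  ] [ 415.22225413 -224.46716946]
plug ((np.float64(303.15625), np.float64(223.375)), np.int64(32)) ((np.float64(294.76666666666665), np.float64(215.76666666666668)), np.int64(30))
  tri (array([552.58485371,  16.11269332, 110.59869342]), np.float64(1.266554788951908)) z-fix [552.47570727  15.51925192] [550.35437375  15.17299525]
local [ -46.44376497 -110.40608871]
dial (array([670.53917605,  31.36464692, 105.307856  ]), np.float64(0.14090580864739774)) [  72.48646757 -111.60776868]
lid (array([455.8790603 , 265.57456866, 141.12802704]), np.float64(0.12996967316259148)) (array([489.63387292,  65.23525719, 134.8142283 ]), np.float64(0.159633569649093)) [-107.73284642  150.02986546] [-101.99906096  -53.05226276]
```

```bash
cat >> h.py <<'E'
def go(P,yaw=None):
    s=ctrl.state();R=Ro.from_euler('xyz',s['tool_rot'],degrees=True).as_matrix()
    d=R.T@(np.array(P)-s['tool_pos']); t=0
    if yaw is not None: t=-((yaw-s['tool_rot'][2]+180)%360-180)
    print('t',round(s['time'],2),'pos',s['tool_pos'].round(1),s['tool_rot'].round(2),'F',s['ft_force'].round(1),'M',s['moment'].round(2),'g',round(s['grip_width'],1),'q6',s['q'][5].round(1))
    print('dx,dy,dz (m)',(d/1000).round(4),'yaw',round(t,1))
E
python3 -c "
from h import *
go((502,170,190),104)"
```

```text
t 0.1 pos [150.4 554.5 230.6] [-179.91   -0.    164.83] F [ 0.4 -0.   0.9] M [ 0.04 -0.02 -0.  ] g 85.7 q6 -1.1
dx,dy,dz (m) [-0.44  -0.279  0.041] yaw 60.8
```

Call:
send_rows --rows '[{"claw": 0,"dx": -0.44,"dy": -0.279,"dz": 0.02,"yaw": 60},{"claw": 0,"dx": -0.44,"dy": -0.279,"dz": 0.02,"yaw": 60},{"claw": 0,"dx": -0.44,"dy": -0.279,"dz": 0.02,"yaw": 60},{"claw": 0,"dx": -0.44,"dy": -0.279,"dz": 0.02,"yaw": 60},{"claw": 0,"dx": -0.44,"dy": -0.279,"dz": 0.02,"yaw": 60}]' --grip_force 50

```text
time: 0.6
tool_pos: [319.7, 368.8, 221.3]
tool_rot: [-179.9, 0.1, 121.5]
ft_force: [0.9, 0.6, -0.6]
grip_width: 12.3
```

```bash
python3 -c "
from h import *
go((502,170,190),104)"
```

```text
t 0.6 pos [319.7 368.8 221.3] [-1.7994e+02  6.0000e-02  1.2153e+02] F [ 0.9  0.6 -0.6] M [ 0.04 -0.04 -0.01] g 12.3 q6 16.2
dx,dy,dz (m) [-0.2647  0.0514  0.0315] yaw 17.5
```

Call:
send_rows --rows '[{"claw": 0,"dx": -0.265,"dy": 0.051,"dz": 0.03,"yaw": 17.5},{"claw": 0,"dx": -0.265,"dy": 0.051,"dz": 0.03,"yaw": 17.5},{"claw": 0,"dx": -0.265,"dy": 0.051,"dz": 0.03,"yaw": 17.5},{"claw": 0,"dx": -0.265,"dy": 0.051,"dz": 0.03,"yaw": 17.5},{"claw": 0,"dx": -0.265,"dy": 0.051,"dz": 0.03,"yaw": 17.5}]'

```text
time: 1.1
tool_pos: [487.0, 184.9, 193.6]
tool_rot: [-179.9, 0.1, 104.0]
ft_force: [0.5, 0.5, 0.9]
grip_width: 0.5
```

```bash
python3 -c "
from h import *
go((502,170,150),104)"
```

```text
t 1.1 pos [487.  184.9 193.6] [-1.7994e+02  7.0000e-02  1.0402e+02] F [0.5 0.5 0.9] M [0.03 0.02 0.1 ] g 0.5 q6 5.6
dx,dy,dz (m) [-0.018   0.011   0.0437] yaw 0.0
```

Call:
send_rows --rows '[{"claw": 0,"dx": -0.018,"dy": 0.011,"dz": 0.02,"yaw": 0},{"claw": 0,"dx": -0.018,"dy": 0.011,"dz": 0.043,"yaw": 0},{"claw": 0,"dx": -0.018,"dy": 0.011,"dz": 0.043,"yaw": 0}]'

```text
time: 1.4
tool_pos: [500.2, 168.5, 147.5]
tool_rot: [-179.5, 0.1, 103.9]
ft_force: [0.1, -0.0, -0.4]
grip_width: 0.4
```

```bash
python3 -c "
from h import *
go((502,170,135),104)
snap('scene','s1');cv2.imwrite('pics/s1c.png',crop('s1',150,100,350,250,4))"
```

```text
t 1.4 pos [500.2 168.5 147.5] [-1.7950e+02  9.0000e-02  1.0391e+02] F [ 0.1 -0.  -0.4] M [ 0.02  0.03 -0.02] g 0.4 q6 3.5
dx,dy,dz (m) [0.0011 0.0023 0.0125] yaw -0.1
```

View pics/s1c.png

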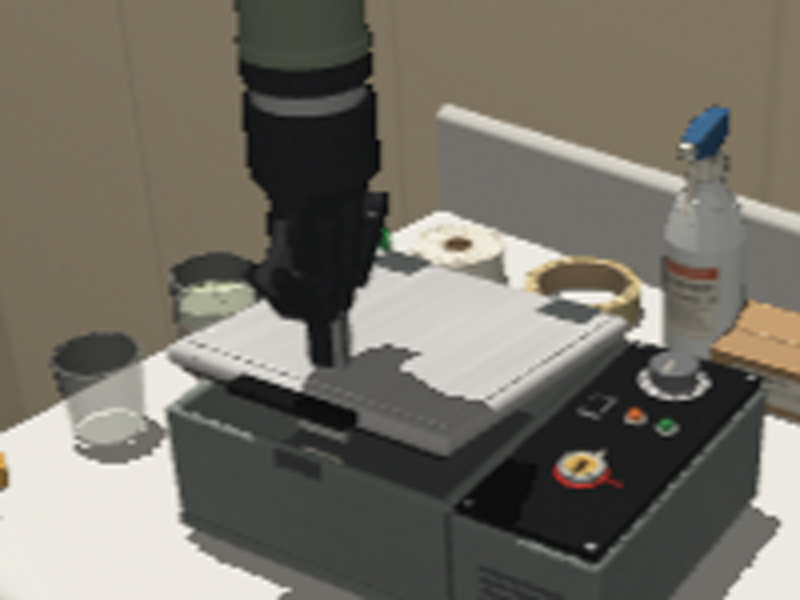

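The closed fingers are just above the lid at crop (328,360), mid-width and about 30 mm behind the lip. Next I press down.

Call:
send_rows --rows '[{"claw": 0,"dx": 0,"dy": 0.002,"dz": 0.008,"yaw": 0},{"claw": 0,"dx": 0,"dy": 0.002,"dz": 0.014,"yaw": 0},{"claw": 0,"dx": 0,"dy": 0.002,"dz": 0.018,"yaw": 0},{"claw": 0,"dx": 0,"dy": 0.002,"dz": 0.021,"yaw": 0}]'

```text
time: 1.85
tool_pos: [502.3, 170.4, 128.6]
tool_rot: [-179.7, 0.0, 104.0]
ft_force: [-4.0, 0.3, 5.3]
grip_width: 0.1
```

Call:
send_rows --rows '[{"claw": 0,"dx": 0,"dy": 0,"dz": 0.004,"yaw": 0},{"claw": 0,"dx": 0,"dy": 0,"dz": 0.006,"yaw": 0},{"claw": 0,"dx": 0,"dy": 0,"dz": 0.008,"yaw": 0},{"claw": 0,"dx": 0,"dy": 0,"dz": 0.008,"yaw": 0}]'

```text
time: 2.25
tool_pos: [502.4, 170.4, 120.3]
tool_rot: [-179.7, 0.0, 104.0]
ft_force: [-0.0, -0.4, -1.2]
grip_width: 0.0
```

Call:
send_rows --rows '[{"claw": 0,"dx": 0,"dy": 0,"dz": 0.002,"yaw": 0},{"claw": 0,"dx": 0,"dy": 0,"dz": 0.003,"yaw": 0},{"claw": 0,"dx": 0,"dy": 0,"dz": 0.003,"yaw": 0}]'

```text
time: 2.55
tool_pos: [502.6, 170.5, 119.9]
tool_rot: [-179.8, 0.0, 104.0]
ft_force: [-6.4, -2.3, 16.4]
grip_width: -0.2
```

Call:
send_rows --rows '[{"claw": 0,"dx": 0,"dy": 0,"dz": -0.04,"yaw": 0},{"claw": 0.06,"dx": 0,"dy": 0,"dz": -0.08,"yaw": 0},{"claw": 0.06,"dx": 0,"dy": 0,"dz": -0.1,"yaw": 0}]'

```text
time: 2.85
tool_pos: [504.5, 171.1, 223.4]
tool_rot: [179.9, 0.0, 104.0]
ft_force: [0.4, 0.1, 0.5]
grip_width: 28.5
```

```bash
python3 -c "
from h import *
go((430,-282.7,160),104)
snap('scene','s2');cv2.imwrite('pics/s2c.png',crop('s2',150,100,350,250,4))"
```

```text
t 2.85 pos [504.5 171.1 223.4] [1.7988e+02 2.0000e-02 1.0401e+02] F [0.4 0.1 0.5] M [-0.02 -0.    0.  ] g 28.5 q6 3.5
dx,dy,dz (m) [-0.4222 -0.1823  0.0632] yaw 0.0
```

View pics/s2c.png

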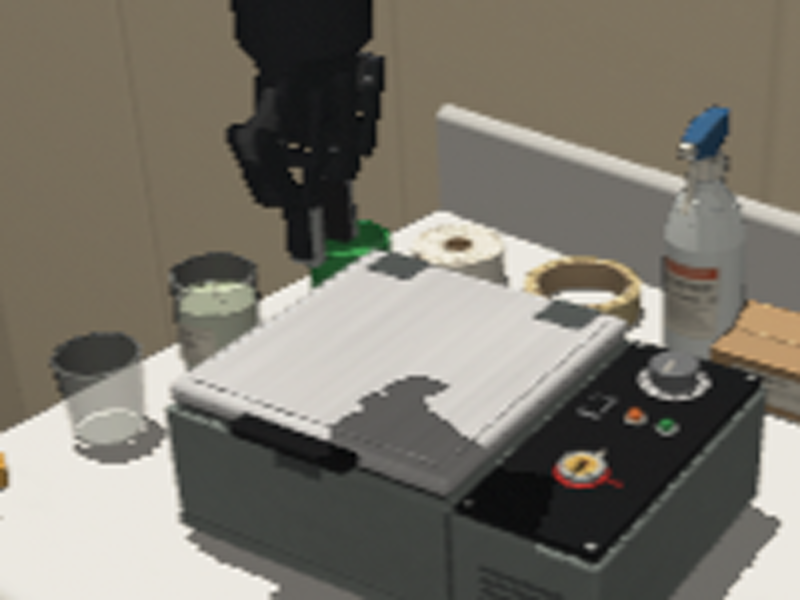

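The lid stays shut: its front edge is flush on the box in the crop. There are three candidates for the key, in top-view pixels. The red head in the block is at (385,301), the blue head in the block at (364,298), and a red-tipped thing by the pot at (434,275). The one meant is the red head in the wooden block, confirmed in the c3 crop.

Call:
send_rows --rows '[{"claw": 0.06,"dx": -0.422,"dy": -0.182,"dz": 0,"yaw": 0},{"claw": 0.06,"dx": -0.422,"dy": -0.182,"dz": 0,"yaw": 0},{"claw": 0.06,"dx": -0.422,"dy": -0.182,"dz": 0,"yaw": 0},{"claw": 0.06,"dx": -0.422,"dy": -0.182,"dz": 0,"yaw": 0},{"claw": 0.06,"dx": -0.422,"dy": -0.182,"dz": 0,"yaw": 0}]'

```text
time: 3.4
tool_pos: [463.2, -78.0, 222.0]
tool_rot: [179.6, 0.0, 104.0]
ft_force: [-0.1, -0.3, 0.0]
grip_width: 59.9
```

```bash
python3 -c "
from h import *
go((430,-282.7,160),104)"
```

```text
t 3.4 pos [463.2 -78.  222. ] [1.7961e+02 1.0000e-02 1.0404e+02] F [-0.1 -0.3  0. ] M [ 0.01 -0.07  0.02] g 59.9 q6 -25.2
dx,dy,dz (m) [-0.1905 -0.0823  0.0615] yaw 0.0
```

Call:
send_rows --rows '[{"claw": 0.06,"dx": -0.1905,"dy": -0.082,"dz": 0.03,"yaw": 0},{"claw": 0.06,"dx": -0.1905,"dy": -0.082,"dz": 0.06,"yaw": 0},{"claw": 0.06,"dx": -0.1905,"dy": -0.082,"dz": 0.06,"yaw": 0},{"claw": 0.06,"dx": -0.1905,"dy": -0.082,"dz": 0.06,"yaw": 0},{"claw": 0.06,"dx": -0.1905,"dy": -0.082,"dz": 0.06,"yaw": 0}]'

```text
time: 3.9
tool_pos: [428.7, -285.9, 159.2]
tool_rot: [179.7, -0.0, 103.8]
ft_force: [0.1, 0.9, -0.5]
grip_width: 60.0
```

```bash
python3 -c "
from h import *
go((430,-282.7,115),104)"
```

```text
t 3.9 pos [ 428.7 -285.9  159.2] [ 1.7973e+02 -4.0000e-02  1.0383e+02] F [ 0.1  0.9 -0.5] M [-0.01  0.   -0.04] g 60.0 q6 -49.1
dx,dy,dz (m) [0.0028 0.0019 0.0443] yaw -0.2
```

Call:
send_rows --rows '[{"claw": 0.06,"dx": 0.003,"dy": 0.002,"dz": 0.02,"yaw": 0},{"claw": 0.06,"dx": 0.003,"dy": 0.002,"dz": 0.044,"yaw": 0},{"claw": 0.06,"dx": 0.003,"dy": 0.002,"dz": 0.044,"yaw": 0},{"claw": 0.06,"dx": 0.003,"dy": 0.002,"dz": 0.044,"yaw": 0}]'

```text
time: 4.3
tool_pos: [430.0, -282.4, 115.0]
tool_rot: [179.8, -0.1, 103.8]
ft_force: [-1.1, 0.2, 0.0]
grip_width: 59.9
```

```bash
python3 -c "
from h import *
go((430,-282.7,57),104)
snap('scene','s3');snap('top','t3');cv2.imwrite('pics/s3c.png',np.hstack([crop('s3',320,250,420,365,5),crop('t3',340,265,410,345,5)[:575,:300] if 0 else cv2.resize(crop('t3',350,275,400,335,6),(300,575))]))"
```

```text
t 4.3 pos [ 430.  -282.4  115. ] [ 1.7977e+02 -7.0000e-02  1.0383e+02] F [-1.1  0.2  0. ] M [-0.01  0.02 -0.04] g 59.9 q6 -48.7
dx,dy,dz (m) [-0.0004 -0.0003  0.058 ] yaw -0.2
```

View pics/s3c.png

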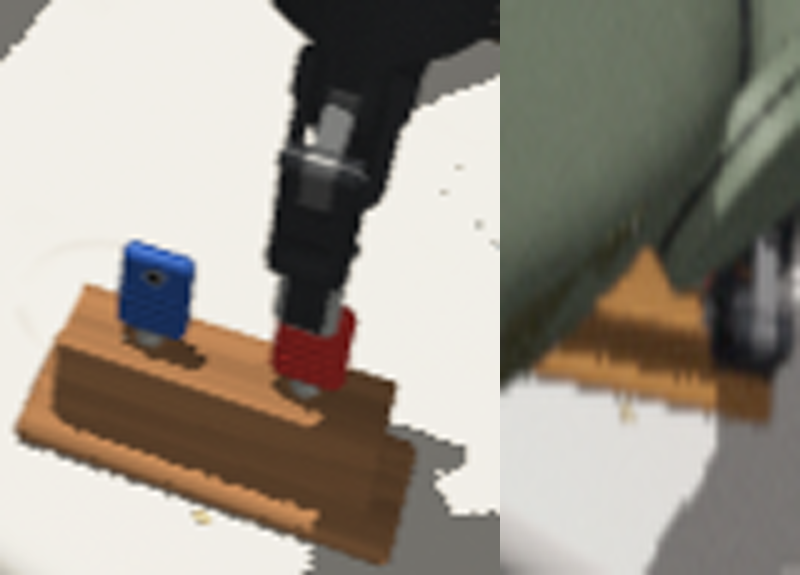

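The near finger stands in front of the red head at crop (310,310), centred across it, and blue is clear. I descend.

Call:
send_rows --rows '[{"claw": 0.06,"dx": 0,"dy": 0,"dz": 0.02,"yaw": 0},{"claw": 0.06,"dx": 0,"dy": 0,"dz": 0.04,"yaw": 0},{"claw": 0.06,"dx": 0,"dy": 0,"dz": 0.058,"yaw": 0},{"claw": 0.06,"dx": 0,"dy": 0,"dz": 0.058,"yaw": 0},{"claw": 0.06,"dx": 0,"dy": 0,"dz": 0.058,"yaw": 0}]'

```text
time: 4.9
tool_pos: [431.9, -283.0, 59.3]
tool_rot: [179.6, 0.1, 103.9]
ft_force: [0.0, 0.5, 0.9]
grip_width: 60.2
```

Call:
send_rows --rows '[{"claw": 0,"dx": 0,"dy": 0,"dz": 0,"yaw": 0},{"claw": 0,"dx": 0,"dy": 0,"dz": 0,"yaw": 0},{"claw": 0,"dx": 0,"dy": 0,"dz": 0,"yaw": 0},{"claw": 0,"dx": 0,"dy": 0,"dz": 0,"yaw": 0},{"claw": 0,"dx": 0,"dy": 0,"dz": 0,"yaw": 0}]' --grip_force 80

```text
time: 5.4
tool_pos: [432.2, -283.3, 60.0]
tool_rot: [179.6, 0.2, 103.9]
ft_force: [-0.6, 0.4, 4.5]
grip_width: 9.1
```

```bash
python3 -c "
from h import *
go((430,-282.7,57),104)
snap('scene','s4');cv2.imwrite('pics/s4c.png',crop('s4',320,250,420,365,5))"
```

```text
t 5.4 pos [ 432.2 -283.3   60. ] [179.55   0.18 103.88] F [-0.6  0.4  4.5] M [0.15 0.14 0.02] g 9.1 q6 -48.7
dx,dy,dz (m) [ 0.0011 -0.002   0.003 ] yaw -0.1
```

View pics/s4c.png

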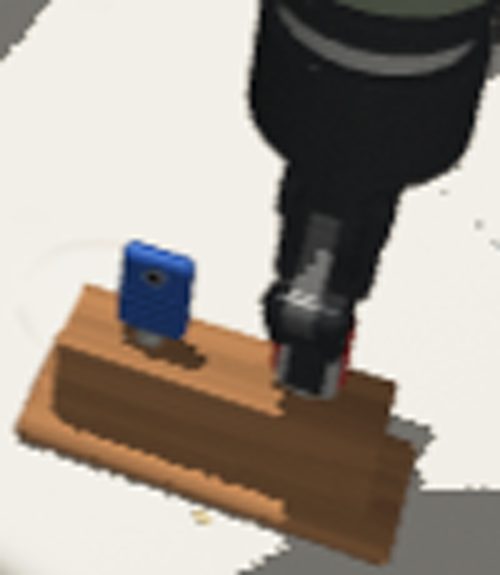

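Call:
send_rows --rows '[{"claw": 0,"dx": 0,"dy": 0,"dz": -0.01,"yaw": 0},{"claw": 0,"dx": 0,"dy": 0,"dz": -0.025,"yaw": 0},{"claw": 0,"dx": 0,"dy": 0,"dz": -0.045,"yaw": 0},{"claw": 0,"dx": 0,"dy": 0,"dz": -0.065,"yaw": 0},{"claw": 0,"dx": 0,"dy": 0,"dz": -0.09,"yaw": 0}]'

```text
time: 5.95
tool_pos: [430.9, -282.8, 150.7]
tool_rot: [179.6, 0.1, 103.9]
ft_force: [0.5, 0.2, -0.4]
grip_width: 9.1
```

Call:
send_rows --rows '[{"claw": 0,"dx": 0,"dy": 0,"dz": -0.03,"yaw": 0},{"claw": 0,"dx": 0,"dy": 0,"dz": -0.06,"yaw": 0},{"claw": 0,"dx": 0,"dy": 0,"dz": -0.07,"yaw": 0},{"claw": 0,"dx": 0,"dy": 0,"dz": -0.07,"yaw": 0}]'

```text
time: 6.35
tool_pos: [431.0, -283.2, 222.1]
tool_rot: [179.5, 0.3, 103.9]
ft_force: [0.2, -0.1, -0.6]
grip_width: 8.9
```

```bash
python3 -c "
from h import *
go((551,14,192),187.7)
snap('scene','s5');cv2.imwrite('pics/s5c.png',crop('s5',320,180,440,365,4));cv2.imwrite('pics/t5.png',snap('top','t5')['color'][:,:,::-1])"
```

```text
t 6.35 pos [ 431.  -283.2  222.1] [179.48   0.26 103.87] F [ 0.2 -0.1 -0.6] M [0.02 0.02 0.  ] g 8.9 q6 -48.7
dx,dy,dz (m) [0.2599 0.1875 0.0306] yaw -83.8
```

View pics/s5c.png

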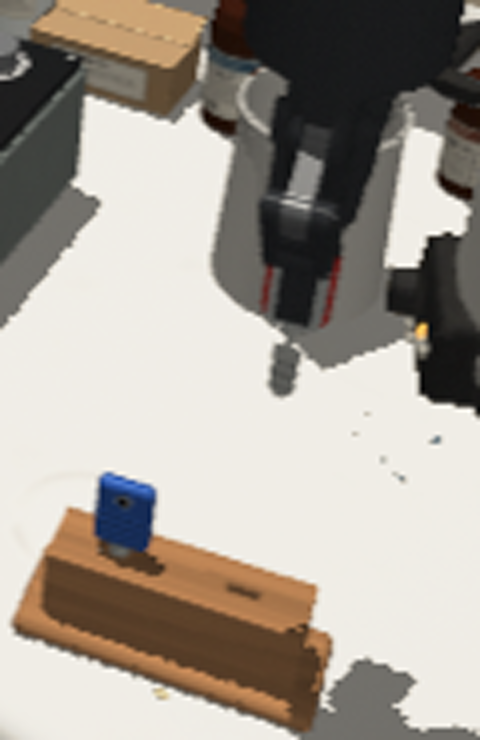

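Call:
send_rows --rows '[{"claw": 0,"dx": 0.26,"dy": 0.187,"dz": 0,"yaw": -83.5},{"claw": 0,"dx": 0.26,"dy": 0.187,"dz": 0,"yaw": -83.5},{"claw": 0,"dx": 0.26,"dy": 0.187,"dz": 0,"yaw": -83.5},{"claw": 0,"dx": 0.26,"dy": 0.187,"dz": 0,"yaw": -83.5},{"claw": 0,"dx": 0.26,"dy": 0.187,"dz": 0,"yaw": -83.5}]'

```text
time: 6.95
tool_pos: [522.4, -48.6, 218.5]
tool_rot: [179.9, 0.1, 147.2]
ft_force: [1.1, 0.1, 0.1]
grip_width: 9.2
```

```bash
python3 -c "
from h import *
go((551,14,192),187.7)"
```

```text
t 6.95 pos [522.4 -48.6 218.5] [1.7986e+02 1.0000e-01 1.4718e+02] F [1.1 0.1 0.1] M [-0.03 -0.07  0.03] g 9.2 q6 -63.8
dx,dy,dz (m) [0.0099 0.068  0.0266] yaw -40.5
```

Call:
send_rows --rows '[{"claw": 0,"dx": 0.01,"dy": 0.068,"dz": 0.02,"yaw": -40.5},{"claw": 0,"dx": 0.01,"dy": 0.068,"dz": 0.02,"yaw": -40.5},{"claw": 0,"dx": 0.01,"dy": 0.068,"dz": 0.02,"yaw": -40.5},{"claw": 0,"dx": 0.01,"dy": 0.068,"dz": 0.02,"yaw": -40.5},{"claw": 0,"dx": 0.01,"dy": 0.068,"dz": 0.02,"yaw": -40.5}]'

```text
time: 7.45
tool_pos: [549.8, 14.5, 196.1]
tool_rot: [179.9, -0.1, -172.0]
ft_force: [0.8, -0.5, -0.0]
grip_width: 9.2
```

```bash
python3 -c "
from h import *
go((551,14,180),187.7)
snap('scene','s6');cv2.imwrite('pics/s6c.png',crop('s6',240,130,350,240,5.4));snap('top','t6');cv2.imwrite('pics/t6c.png',crop('t6',240,150,360,260,5))"
```

```text
t 7.45 pos [549.8  14.5 196.1] [ 1.7993e+02 -1.1000e-01 -1.7196e+02] F [ 0.8 -0.5 -0. ] M [ 0.05 -0.01 -0.07] g 9.2 q6 -97.8
dx,dy,dz (m) [-0.0012 -0.0007  0.0161] yaw 0.3
```

View pics/s6c.png

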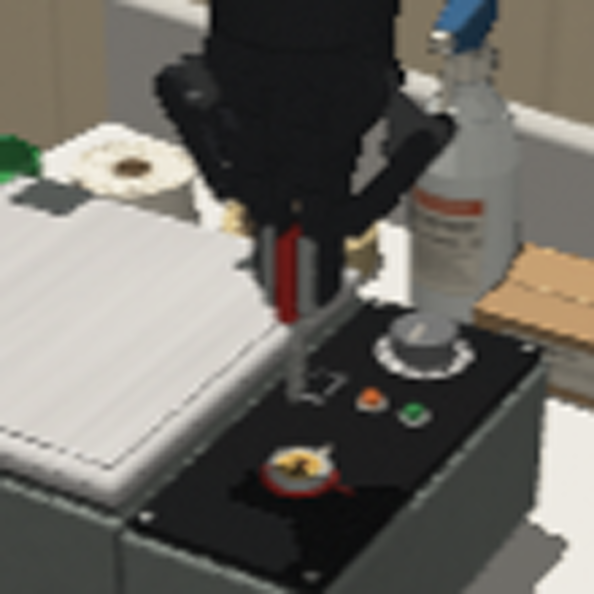

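View pics/t6c.png

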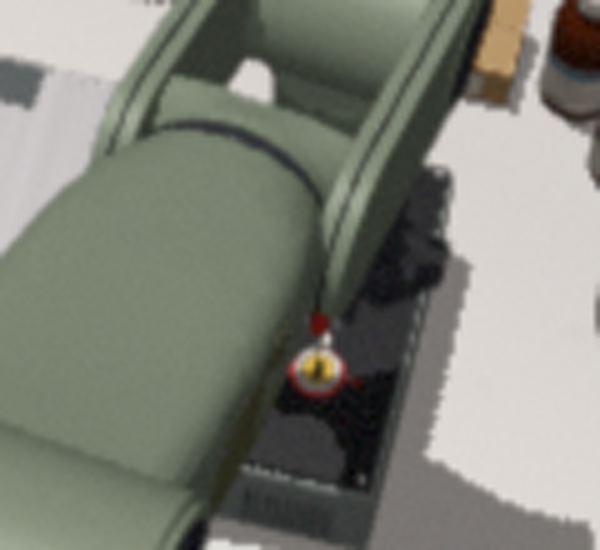

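```bash
cat > ov.py <<'E'
from h import *
def ov(tag,c,z,u0,v0,w,f,marks=()):
    im=cv2.resize(cv2.imread(f'pics/{tag}.png')[v0:v0+w,u0:u0+w],None,fx=f,fy=f,interpolation=cv2.INTER_NEAREST)
    t=np.linspace(0,2*np.pi,80)
    for r in (14,):
        p=proj(tag,np.c_[c[0]+r*np.cos(t),c[1]+r*np.sin(t),0*t+z]);p=((p-[u0,v0]+.5)*f*8).astype(np.int32)
        cv2.polylines(im,[p],True,(255,255,0),1,cv2.LINE_AA,3)
    a=np.radians(7.7);d=np.array([np.cos(a),np.sin(a)])
    q=[np.r_[np.array(c)+k*d*6.8,z] for k in(-1,1)];p=((proj(tag,q)-[u0,v0]+.5)*f*8).astype(np.int32)
    cv2.polylines(im,[p],False,(255,0,255),1,cv2.LINE_AA,3)
    return im
E
python3 - <<'E'
from ov import *
c=(551.4,15.3)
cv2.imwrite('pics/ov1.png',np.hstack([ov('scene0',c,112,282,204,26,15),ov('top0',c,112,291,212,26,15)]))
K=[549.8,14.5]
print('pred tip',proj('s6',[K+[148]]),'obs',240+300/5.4-.5,130+399/5.4-.5)
E
```

```text
pred tip [[294.99654582 203.19635607]] obs 295.05555555555554 203.38888888888889
```

View pics/ov1.png

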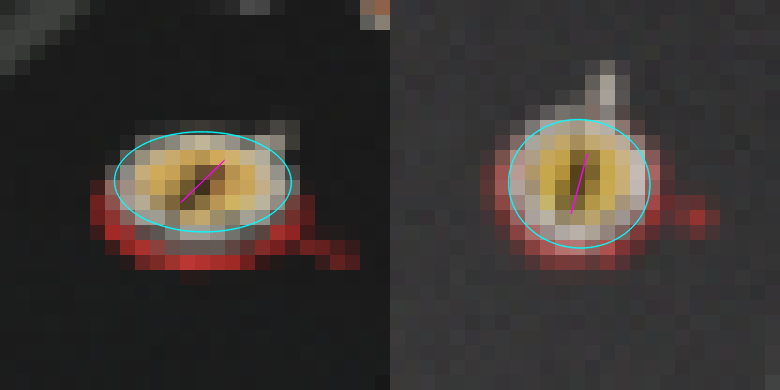

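Run:
```python
from h import *
print(atz('scene0',(294.7,215.63),112),atz('top0',(303.5,223.43),112))
s=ctrl.state(); print(s['tool_pos'],s['tool_rot'])
go((550.8,15.0,165),187.7)
```

```text
[550.70835893  15.64797345 112.        ] [552.69912951  14.50911023 112.        ]
[549.85619082  14.21984892 196.4769568 ] [ 1.79930749e+02 -7.49258397e-02 -1.72310566e+02]
t 7.55 pos [549.9  14.2 196.5] [ 1.7993e+02 -7.0000e-02 -1.7231e+02] F [-0.1 -0.6  0.4] M [ 0.07  0.03 -0.  ] g 9.2 q6 -97.5
dx,dy,dz (m) [-0.0011  0.0006  0.0315] yaw -0.0
```

Call:
send_rows --rows '[{"claw": 0,"dx": -0.0015,"dy": 0.0008,"dz": 0.015,"yaw": 0},{"claw": 0,"dx": -0.0015,"dy": 0.0008,"dz": 0.025,"yaw": 0},{"claw": 0,"dx": -0.0015,"dy": 0.0008,"dz": 0.031,"yaw": 0},{"claw": 0,"dx": -0.0015,"dy": 0.0008,"dz": 0.031,"yaw": 0}]'

```text
time: 7.95
tool_pos: [550.3, 15.1, 164.1]
tool_rot: [179.9, -0.2, -172.4]
ft_force: [-0.2, -0.3, -0.5]
grip_width: 8.9
```

```bash
python3 -c "
from ov import *
snap('scene','s7');snap('top','t7');c=(551.2,15.2)
go((551.2,15.2,160),187.7)
cv2.imwrite('pics/ov2.png',np.hstack([ov('s7',c,112,275,180,52,7.5),ov('t7',c,112,280,195,52,7.5)]))"
```

```text
t 8.05 pos [551.3  15.2 165.5] [ 1.7993e+02 -7.0000e-02 -1.7235e+02] F [-0.  -0.4  0.4] M [-0.01  0.02 -0.03] g 8.9 q6 -97.3
dx,dy,dz (m) [0.0001 0.     0.0055] yaw -0.0
```

View pics/ov2.png

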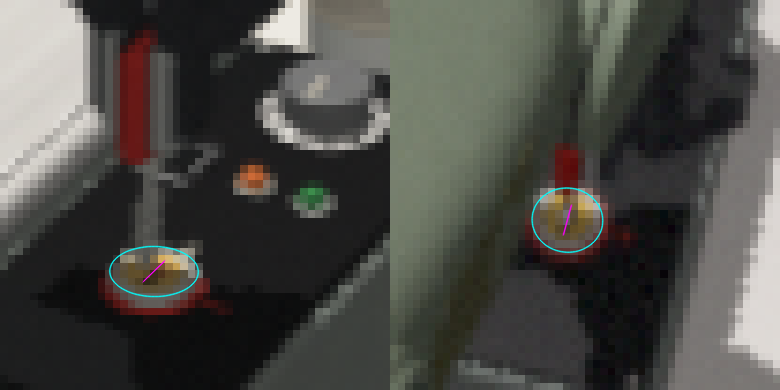

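Run:
```python
from h import *
for dx,dy in((0,0),(-1,0),(0,1)):
  p=proj('s7',[[551.3+dx,15.2+dy,z] for z in(181.5,161.5,150,135,117.5,112)]);print(((p-[275,180]+.5)*7.5).round(0).tolist())
im=cv2.resize(cv2.imread('pics/s7.png')[195:222,284:308],None,fx=20,fy=20,interpolation=cv2.INTER_NEAREST);cv2.imwrite('pics/z7.png',im)
```

```text
[[156.0, 82.0], [155.0, 138.0], [155.0, 169.0], [154.0, 210.0], [154.0, 256.0], [154.0, 271.0]]
[[154.0, 83.0], [153.0, 139.0], [153.0, 171.0], [153.0, 211.0], [152.0, 258.0], [152.0, 272.0]]
[[153.0, 81.0], [153.0, 137.0], [152.0, 168.0], [152.0, 209.0], [151.0, 255.0], [151.0, 270.0]]
```

View pics/z7.png

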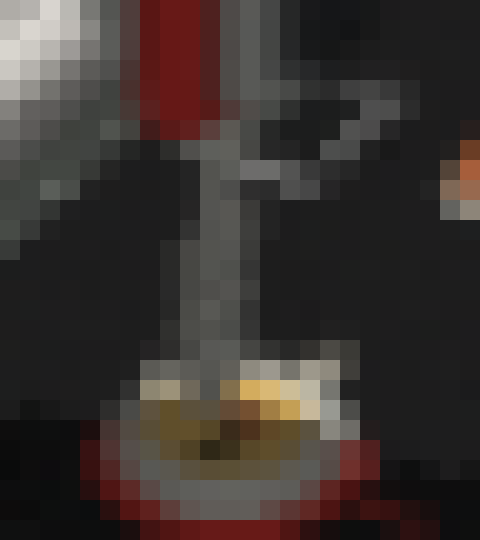

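Call:
send_rows --rows '[{"claw": 0,"dx": 0,"dy": 0,"dz": 0.003,"yaw": 0},{"claw": 0,"dx": 0,"dy": 0,"dz": 0.006,"yaw": 0},{"claw": 0,"dx": 0,"dy": 0,"dz": 0.009,"yaw": 0},{"claw": 0,"dx": 0,"dy": 0,"dz": 0.011,"yaw": 0}]'

```text
time: 8.45
tool_pos: [551.8, 15.2, 154.6]
tool_rot: [179.9, 0.0, -172.4]
ft_force: [1.0, 1.2, 1.5]
grip_width: 8.9
```

```bash
python3 -c "
from h import *
go((551.2,15.2,125),187.7)"
```

```text
t 8.45 pos [551.8  15.2 154.6] [ 1.7994e+02  1.0000e-02 -1.7235e+02] F [1.  1.2 1.5] M [ 0.07 -0.24 -0.08] g 8.9 q6 -97.3
dx,dy,dz (m) [0.0006 0.0001 0.0296] yaw -0.1
```

It has entered: the tip is about 5 mm below the mouth at low force. I keep pushing.

Call:
send_rows --rows '[{"claw": 0,"dx": 0,"dy": 0,"dz": 0.004,"yaw": 0},{"claw": 0,"dx": 0,"dy": 0,"dz": 0.008,"yaw": 0},{"claw": 0,"dx": 0,"dy": 0,"dz": 0.012,"yaw": 0},{"claw": 0,"dx": 0,"dy": 0,"dz": 0.015,"yaw": 0}]' --grip_force 110

```text
time: 8.85
tool_pos: [552.9, 15.3, 139.7]
tool_rot: [179.9, 0.2, -172.4]
ft_force: [3.8, 1.0, 2.1]
grip_width: 9.2
```

```bash
python3 -c "
from h import *
go((551.2,15.2,122),187.7)"
```

```text
t 8.85 pos [552.9  15.3 139.7] [ 1.7995e+02  1.7000e-01 -1.7235e+02] F [3.8 1.  2.1] M [ 0.14 -0.83 -0.01] g 9.2 q6 -97.3
dx,dy,dz (m) [0.0018 0.0001 0.0177] yaw -0.1
```

Call:
send_rows --rows '[{"claw": 0,"dx": -0.001,"dy": 0,"dz": 0.004,"yaw": 0},{"claw": 0,"dx": -0.001,"dy": 0,"dz": 0.008,"yaw": 0},{"claw": 0,"dx": -0.001,"dy": 0,"dz": 0.012,"yaw": 0},{"claw": 0,"dx": -0.001,"dy": 0,"dz": 0.015,"yaw": 0}]'

```text
time: 9.25
tool_pos: [554.1, 15.4, 125.0]
tool_rot: [180.0, 0.2, -172.4]
ft_force: [0.9, -0.6, 0.7]
grip_width: 8.7
```

```bash
python3 -c "
from h import *
go((551.2,15.2,122),187.7)"
```

```text
t 9.25 pos [554.1  15.4 125. ] [ 179.96    0.19 -172.35] F [ 0.9 -0.6  0.7] M [ 0.08 -0.09  0.  ] g 8.7 q6 -97.3
dx,dy,dz (m) [0.0029 0.0002 0.003 ] yaw -0.1
```

Call:
send_rows --rows '[{"claw": 0,"dx": 0,"dy": 0,"dz": 0.002,"yaw": 0},{"claw": 0,"dx": 0,"dy": 0,"dz": 0.004,"yaw": 0},{"claw": 0,"dx": 0,"dy": 0,"dz": 0.005,"yaw": 0},{"claw": 0,"dx": 0,"dy": 0,"dz": 0.005,"yaw": 0}]'

```text
time: 9.65
tool_pos: [554.0, 15.5, 121.7]
tool_rot: [180.0, 0.2, -172.4]
ft_force: [-2.3, 0.9, 12.0]
grip_width: 8.6
```

```bash
python3 -c "
from h import *
go((551.2,15.2,122),187.7)
snap('scene','s8');im=cv2.resize(cv2.imread('pics/s8.png')[165:235,260:340],None,fx=8,fy=8,interpolation=cv2.INTER_CUBIC);cv2.imwrite('pics/z8.png',im)"
```

```text
t 9.65 pos [554.   15.5 121.7] [ 179.96    0.22 -172.36] F [-2.3  0.9 12. ] M [0.09 0.38 0.04] g 8.6 q6 -97.3
dx,dy,dz (m) [ 0.0028  0.0001 -0.0003] yaw -0.1
```

View pics/z8.png

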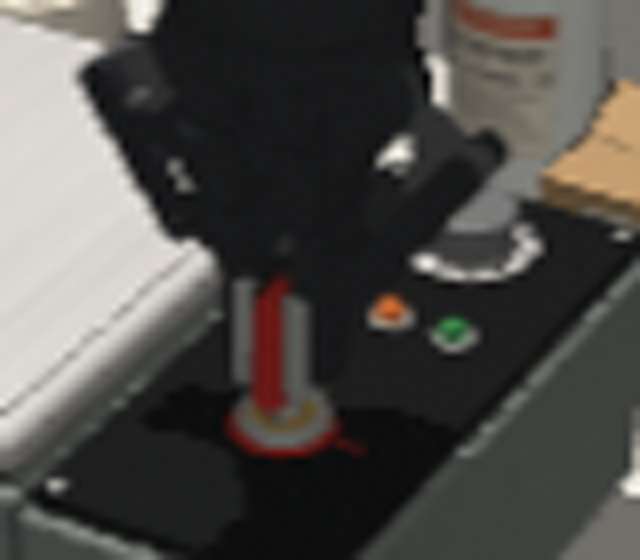

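Near home: TCP is at 121.7 against 122 predicted, with 12 N. I push harder to tell the pins from the collar stop.

Call:
send_rows --rows '[{"claw": 0,"dx": 0,"dy": 0,"dz": 0.003,"yaw": 0},{"claw": 0,"dx": 0,"dy": 0,"dz": 0.005,"yaw": 0},{"claw": 0,"dx": 0,"dy": 0,"dz": 0.006,"yaw": 0},{"claw": 0,"dx": 0,"dy": 0,"dz": 0.006,"yaw": 0}]'

```text
time: 10.1
tool_pos: [554.3, 15.5, 121.0]
tool_rot: [180.0, 0.4, -172.3]
ft_force: [-9.1, 0.3, 33.6]
grip_width: 8.9
```

```bash
python3 -c "
from h import *
go((551.2,15.2,122),187.7)"
```

```text
t 10.1 pos [554.3  15.5 121. ] [ 179.98    0.4  -172.35] F [-9.1  0.3 33.6] M [ 0.03  1.51 -0.  ] g 8.9 q6 -97.3
dx,dy,dz (m) [ 0.0031  0.0001 -0.001 ] yaw -0.0
```

Call:
send_rows --rows '[{"claw": 0,"dx": 0,"dy": 0,"dz": 0.001,"yaw": 6},{"claw": 0,"dx": 0,"dy": 0,"dz": 0.001,"yaw": 12},{"claw": 0,"dx": 0,"dy": -0.0005,"dz": 0.001,"yaw": 18},{"claw": 0,"dx": 0.0003,"dy": -0.001,"dz": 0.001,"yaw": 25},{"claw": 0,"dx": 0.0003,"dy": -0.001,"dz": 0.001,"yaw": 25}]'

```text
time: 10.6
tool_pos: [554.0, 15.3, 121.7]
tool_rot: [179.7, 0.4, 162.5]
ft_force: [-2.3, 3.1, 12.9]
grip_width: 8.8
```

```bash
python3 -c "
from h import *
go((551.2,15.2,122),187.7-102)"
```

```text
t 10.6 pos [554.   15.3 121.7] [179.71   0.37 162.51] F [-2.3  3.1 12.9] M [0.54 0.37 0.07] g 8.8 q6 -72.3
dx,dy,dz (m) [ 0.0026 -0.0009 -0.0003] yaw 76.8
```

Call:
send_rows --rows '[{"claw": 0,"dx": 0,"dy": 0,"dz": 0.001,"yaw": 6},{"claw": 0,"dx": 0,"dy": 0,"dz": 0.001,"yaw": 12},{"claw": 0,"dx": 0.0004,"dy": 0,"dz": 0.001,"yaw": 20},{"claw": 0,"dx": 0.0004,"dy": 0,"dz": 0.001,"yaw": 27},{"claw": 0,"dx": 0.0004,"dy": 0,"dz": 0.001,"yaw": 30}]'

```text
time: 11.1
tool_pos: [553.7, 15.0, 121.8]
tool_rot: [179.6, 0.2, 132.4]
ft_force: [-0.1, -1.1, 9.1]
grip_width: 8.8
```

```bash
python3 -c "
from h import *
go((551.2,15.2,122),187.7-102)
snap('scene','s9');im=cv2.resize(cv2.imread('pics/s9.png')[165:235,260:340],None,fx=8,fy=8,interpolation=cv2.INTER_CUBIC);cv2.imwrite('pics/z9.png',im)"
```

```text
t 11.1 pos [553.7  15.  121.8] [179.57   0.23 132.35] F [-0.1 -1.1  9.1] M [-0.19  0.09  0.04] g 8.8 q6 -42.1
dx,dy,dz (m) [ 0.0018 -0.0017 -0.0002] yaw 46.7
```

View pics/z9.png

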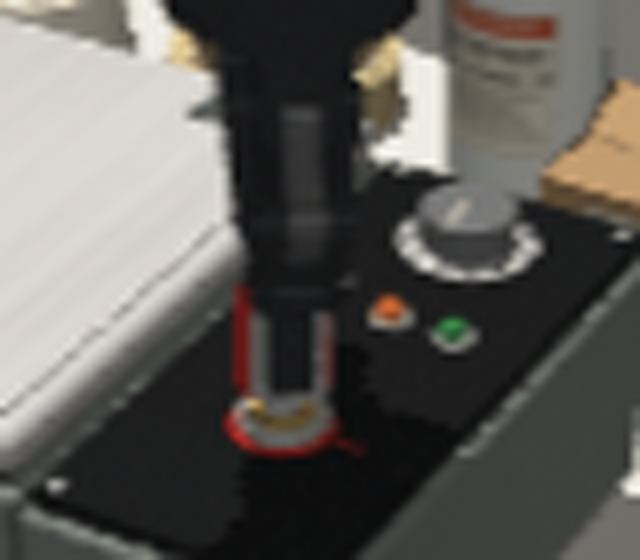

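The key is turning with the gripper about 55° in; torque and side loads are low and the collar is down at crop (285,415).

Call:
send_rows --rows '[{"claw": 0,"dx": 0,"dy": 0,"dz": 0.001,"yaw": 7},{"claw": 0,"dx": 0,"dy": 0,"dz": 0.001,"yaw": 14},{"claw": 0,"dx": 0.0003,"dy": 0,"dz": 0.001,"yaw": 21},{"claw": 0,"dx": 0.0003,"dy": 0,"dz": 0.001,"yaw": 28},{"claw": 0,"dx": 0.0003,"dy": 0,"dz": 0.001,"yaw": 34}]'

```text
time: 11.65
tool_pos: [553.2, 14.8, 121.8]
tool_rot: [179.5, 0.0, 98.1]
ft_force: [-1.5, -1.0, 9.9]
grip_width: 8.5
```

```bash
python3 -c "
from h import *
go((551.2,15.2,122),187.7-102)"
```

```text
t 11.65 pos [553.2  14.8 121.8] [179.53   0.    98.08] F [-1.5 -1.   9.9] M [-0.22  0.23  0.04] g 8.5 q6 -7.8
dx,dy,dz (m) [ 0.0007 -0.0019 -0.0002] yaw 12.4
```

Call:
send_rows --rows '[{"claw": 0,"dx": 0,"dy": 0,"dz": 0.001,"yaw": 3},{"claw": 0,"dx": 0,"dy": 0,"dz": 0.001,"yaw": 6},{"claw": 0,"dx": 0,"dy": 0,"dz": 0.001,"yaw": 9},{"claw": 0,"dx": 0,"dy": 0,"dz": 0.001,"yaw": 10},{"claw": 0,"dx": 0,"dy": 0,"dz": 0.001,"yaw": 10}]'

```text
time: 12.15
tool_pos: [553.0, 14.8, 121.8]
tool_rot: [179.5, -0.1, 88.1]
ft_force: [-0.6, 0.1, 9.0]
grip_width: 8.7
```

```bash
python3 -c "
from h import *
go((551.2,15.2,122),187.7-102)"
```

```text
t 12.15 pos [553.   14.8 121.8] [ 1.7953e+02 -7.0000e-02  8.8100e+01] F [-0.6  0.1  9. ] M [-0.04  0.24  0.04] g 8.7 q6 2.2
dx,dy,dz (m) [ 0.0004 -0.0018 -0.0002] yaw 2.4
```

Call:
send_rows --rows '[{"claw": 0,"dx": 0,"dy": 0,"dz": 0.001,"yaw": 1.5},{"claw": 0,"dx": 0,"dy": 0,"dz": 0.001,"yaw": 3},{"claw": 0,"dx": 0,"dy": 0,"dz": 0.001,"yaw": 3}]'

```text
time: 12.45
tool_pos: [552.9, 14.7, 121.8]
tool_rot: [179.5, -0.1, 85.1]
ft_force: [-0.4, -0.2, 9.2]
grip_width: 8.8
```

```bash
python3 -c "
from h import *
go((551.2,15.2,122),187.7-102)"
```

```text
t 12.45 pos [552.9  14.7 121.8] [ 1.7951e+02 -7.0000e-02  8.5120e+01] F [-0.4 -0.2  9.2] M [-0.02  0.15  0.21] g 8.8 q6 5.2
dx,dy,dz (m) [ 0.0004 -0.0018 -0.0002] yaw -0.6
```

Torque jumped from 0.04 to 0.21 N m, so the plug is at its stop. I add a small margin and hold.

Call:
send_rows --rows '[{"claw": 0,"dx": 0,"dy": 0,"dz": 0.001,"yaw": 0.7},{"claw": 0,"dx": 0,"dy": 0,"dz": 0.001,"yaw": 1},{"claw": 0,"dx": 0,"dy": 0,"dz": 0.001,"yaw": 1},{"claw": 0,"dx": 0,"dy": 0,"dz": 0.001,"yaw": 1},{"claw": 0,"dx": 0,"dy": 0,"dz": 0.001,"yaw": 1}]'

```text
time: 12.95
tool_pos: [552.9, 14.7, 121.8]
tool_rot: [179.5, -0.1, 84.2]
ft_force: [-0.7, 0.8, 8.8]
grip_width: 8.9
```

```bash
python3 -c "
from h import *
snap('scene','s10');go((551.2,15.2,122),187.7-102);cv2.imwrite('pics/z10.png',cv2.resize(cv2.imread('pics/s10.png')[130:370,130:420],None,fx=2.5,fy=2.5,interpolation=cv2.INTER_CUBIC));cv2.imwrite('pics/z10b.png',crop('s10',260,165,340,235,8))"
```

```text
t 13.0 pos [552.9  14.7 121.8] [ 1.7948e+02 -7.0000e-02  8.4170e+01] F [-0.5  0.9  8.1] M [0.   0.13 0.25] g 8.6 q6 6.1
dx,dy,dz (m) [ 0.0003 -0.0017 -0.0002] yaw -1.5
```

View pics/z10.png

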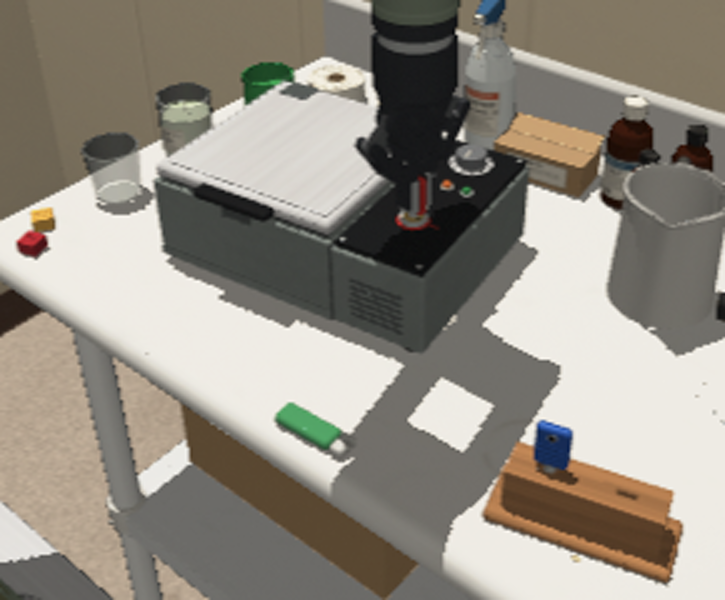

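View pics/z10b.png

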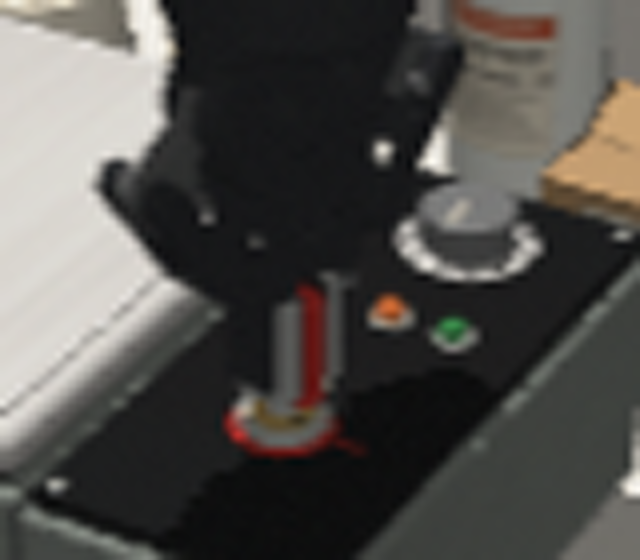

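The lid is shut, the blue key is in its slot at (553,445), and the glass and candle are standing. The red key is home and turned, with the stop torque held steady. I hand in.

```bash
python3 -c "
from h import *
print(ctrl.close_job())"
```

```text
the job is handed in; nothing more can be done
None
```

The job is done and handed in at about 13 s of the 61 s allowed. The hand-in itself gave no verdict.

- **Lid:** I pressed it with closed fingers at its front point. It went down past the catch to a hard stop at about 16 N. In the later pictures it stayed shut without being touched.
- **Red key:** I pulled it from the block and pushed it into the key switch until the collar seated. The tool stopped at 121.7 mm against 122 mm expected. Pushing up to 34 N moved it only about 0.7 mm further, so I took that as the collar stop, not the pins.
- **Turn:** I turned the gripper about 103° clockwise, which allows for the key's play. Torque stayed around 0.04 N m, apart from 0.07 in the first 25°, until it jumped to 0.21–0.25 N m at the end, which I read as the plug reaching its stop. The key is still gripped and held there, with about 8 N of downward push.
- **Rest of the scene:** In the last picture the blue key is in its slot and the glass and candle are standing.

**Disagreements:**
- The switch sat about 2 mm from my camera estimate, in x. The keyway chamfer took up the difference, with a few newtons of side force during insertion.
- I felt almost none of the expected pin resistance at the readings I took; the pins may have yielded between them.
- I could not see the plug's angle directly, so the turn is judged from the gripper angle and the rise in torque.

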